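# Seat the filter and snap the detector lid shut, keeping it pressed

### The job

Press the red-rimmed filter cartridge in the grey detector housing fully home first, with the lid still off. Then pick up the blue lid by its black grip bar, set it squarely over the housing and press it down until both side catches snap, and keep pressing so that the lid stays bottomed against its rubber seal. Finish while still holding the lid pressed down (do not let go), because I will put the screws in; leave the other things on the desk where they are.

Things in the scene. Friction and masses are not known exactly. Their poses are not given: they have to be found in the camera images.
- housing: grey detector housing fixed to the desk: block 80 (x) x 56 (y) x 40 mm tall on a foot plate 100x76x6 mm; origin under its centre on the desk, z up. Rim bevelled inward 4 mm over its top 6 mm. On its +y and -y faces a white sprung catch stands 4.5 mm out, flat underside 27.5 mm above the desk. Housing and lid may start on swapped sides of the desk
- housing_top (a point): centre of the housing's top face, 40 mm above the desk. Four steel stop posts stand 4 mm above this face; the lid bottoms on them. The lid's skirt first meets the housing when the lid's centre is 68 mm above the desk; the catches resist from about 61 mm with up to about 12 N, then the force drops; they lock at about 51 mm; bottomed is 48 mm. If let go it rises to about 51 mm
- cartridge (a joint): how far the filter cartridge is pushed down, m: 0 = 8 mm proud, 0.008 = fully home with its flange on the housing's top face. It slides straight down with about 4 N of friction, stays where it is left, and ends at a hard stop
- cartridge_top (a point): centre of the flat top of the cartridge's red flange (32 mm across, 3 mm thick, greenish glass disc in it) in the middle of the housing's top; 43 mm above the desk when fully home
- lid_centre (a point): centre of the blue snap-fit lid, 89 (x) x 72 (y) x 56 mm tall, 28 mm above its lower edge and level with the upper face of its 4 mm top plate. Starts open side down on the desk. Skirt 24 mm deep, inside 83 mm in x and 59 mm in y between the snap lips along the lower edge of its long sides, so 1.5 mm of play all round on the housing. Fits either way round (half a turn)
- lid_grip (a point): centre of the lid's black upright grip bar, 56 (along the lid's x) x 14 (y) x 28 mm tall, on the middle of the top plate; 14 mm above the lid's centre
- seal (a joint): how far the black rubber seal strips on the housing's top are pressed down by the lid, m: 0 = free, about 0.001 = lid snapped and let go, 0.004 = lid bottomed on the posts. A spring of 2000 N/m: bottoming takes about 8 N, so keep pressing with 10 to 15 N
- tape_roll: blue tape roll lying flat, 92 mm across, 24 mm tall; origin under its middle on the desk; bystander, leave alone
- dropper_bottle: white dropper bottle with red nozzle, 38 mm across, 106 mm tall; origin under its middle on the desk; bystander, leave alone
- post_holder: black post holder, a 75 mm tall tube on a foot with a thumbscrew, 43x34 mm; origin under its middle on the desk; bystander, leave alone
- mirror_mount: black mirror mount 38x42x47 mm; origin under its middle on the desk; bystander, leave alone
- lens_tube: black lens tube standing, 30 mm across, 40 mm tall; origin under its middle on the desk; bystander, leave alone

How it is judged:
On the way, in this order (a step that is already met when the one before it is completed fails the run):
1. the cartridge is pressed fully home while the lid is still off (value of joint cartridge above 0.0065 m and horizontal distance between lid_centre and housing above 0.09 m), for 0.1 s.
2. the lid has snapped on (horizontal distance between lid_centre and housing below 0.006 m and angle between the x axis of lid_centre and the x axis of housing, either way round below 0.1 rad and angle between lid_centre's own z axis and vertical below 0.06 rad and z of lid_centre in the frame of housing below 0.0525 m), for 0.2 s.
At the end, for the whole second after the job is handed in: Cartridge home (over 6.5 of its 8 mm); lid snapped on the housing (within 6 mm, 0.1 rad, tilt under 0.06 rad, nearly still); fingers still pressing it (over 3 N) with the seal pressed down over 2.5 mm (4 mm bottomed, about 1 mm if let go) (horizontal distance between lid_centre and housing below 0.006 m and angle between the x axis of lid_centre and the x axis of housing, either way round below 0.1 rad and angle between lid_centre's own z axis and vertical below 0.06 rad and value of joint cartridge above 0.0065 m and z of lid_centre in the frame of housing below 0.0505 m and value of joint seal above 0.0025 m and contact force between the fingers and lid above 3 N and linear speed of lid below 0.02 m/s); the arm keeps its last pose, push and grip.
It fails at once if a bystander is moved by more than 30 mm (distance of any of tape_roll, dropper_bottle, post_holder, mirror_mount, lens_tube from where it was at the start of the episode above 0.03 m).
It also fails if it takes over 61 s, if anything falls off the work surface, if the arm or the gripper's body presses on something with over 40 N, if the wrist force passes 120 N, or if a joint passes its speed limit or range.

### The arm

A 6-joint arm with a two-finger parallel gripper is mounted at the origin on a cart in front of the work surface, level with it; the furniture and walls round the work are solid. World frame = base frame: x ahead of the robot, y to its left, z up, the work surface at z = 0. Lengths are in m, angles in rad, forces in N, time in s.
With the tool pointing down it reaches from about 0.225 to 0.875 m from the base axis. Payload 3.4 kg.
Tool frame: the origin (TCP) lies between the finger pads; the fingertips stand 19 mm ahead of it and the grasp point (between the pads) is the TCP; z points along the fingers, y is the line along which they close (so a half turn about z gives the same grasp; the last joint's range is limited). The gripper opens to 85 mm and grips with 20 to 120 N. Pads are 22 mm wide; open, the fingers measure 114 mm over their backs; the gripper's body (76 mm by 85 mm) begins 54 mm behind the grasp point. The pads swing forward as they close: fully open they stand 13 mm farther back than shut.
Start: joints at [0.994, 0.276, 1.505, -0, 1.361, -0.121], TCP at [0.253, 0.516, 0.25] pointing down, gripper open.
Joint ranges: [-2.89, 2.89], [-0.75, 2.08], [0.22, 2.7], [-1.18, 4.32], [0.11, 2.71], [-2.7, 2.7]. Speed limits (rad/s): [2.57, 2.57, 3.14, 3.14, 3.14, 3.14].

### API

Orientations are given as a unit quaternion [w, x, y, z].
In Python, from rig import get_state, imaging, ticket gives the robot as it stands. The module is installed in compiled form; this text tells all that it offers.
- The arm moves only by the shell command python3 -m inch 'ROWS' [FORCE]. ROWS is JSON, a list of rows, each an object with "claw": the opening, from -1 (shut) to 1 (fully open); "travel": the shift along the world's x, y, z in units of 200 mm (1.0 is 200 mm), a list of three; "turn": the turn about the world's z in units of 180 degrees (1.0 is 180 degrees). A call has 1 to 5 rows; each row is the pose to reach, as a shift and turn from the pose commanded when the call began, turning the shorter way round; what a row does not reach only later rows make up. A row lasts 1/10 s, in which the tool goes at most 50 mm and 8.59 degrees, less where a joint would pass 70% of its speed; a pose out of reach is approached as far as the arm can. A call with a number of a shift or a turn outside -1 to 1 is refused whole. A call with a gripper value outside its range is refused whole. The fingers move at their own pace and stop on an object; FORCE is the grip in N (left out, the last holds). Time passes only in rows, so rows that repeat a pose let the fingers close. It gives the time, the measured TCP pose, the force, the opening and the grip force at its end, in the units of the state.
- get_state(): the state, without advancing time (a new reading comes with each control period).
- imaging.get_image(name): name is "scene" or "top"; returns the picture (400x640x3 uint8, red, green, blue); there is no depth.
- imaging.camera_params(name): a dict with "camera_matrix" (3x3 intrinsics, pixels), "cam_to_world" (4x4, takes a point from camera to world coordinates). Camera axes: x right, y down, z forward; pixel columns grow to the right and rows downward; lengths in m; the calibration is good to about 2 mm. A picture is of the moment at which its call begins. camera_params takes no time and is no camera call.
- ticket.sign_off(): hands the job in; it is judged then, once.
The state is a dict: "clock": time; "qpos": joint angles; "qd": joint speeds; "effort": joint torques, N m; "position": TCP position; "ee_rot": TCP orientation; "contact_force": force on the tool from outside, world axes, zero at the start; "moment": the same for the moment, N m; "width": finger opening in m; "gripper_force": force on a finger pad.
Only numpy, scipy, OpenCV 4.12 (cv2) and the standard library are available. Lean on these libraries where they do the work, as an engineer would, in place of code of your own. Each camera call takes 0.05 s, during which the arm holds its last target. There are 200 camera calls.

## Working session

There is one attempt and no reset: what is moved stays moved. The work goes in short steps, Python scripts to look and compute and a shell command to move; the robot and the scene stay as the last step left them, time stands still between calls to the robot, and variables do not carry over. Pictures are saved under pics/ and viewed, at most 10 in all, crops included, and the job is handed in when it is done.

```bash
mkdir -p pics
python3 - <<'E'
from rig import get_state, imaging
import cv2
for n in("scene","top"):
    im=imaging.get_image(n); cv2.imwrite(f"pics/{n}0.png",im[:,:,::-1])
    p=imaging.camera_params(n); print(n,p["camera_matrix"],p["cam_to_world"].round(4) if hasattr(p["cam_to_world"],'round') else p["cam_to_world"])
print(get_state())
E
```

```text
scene [[452.14069959   0.         322.25019314]
 [  0.         452.14069959 195.2023699 ]
 [  0.           0.           1.        ]] [[ 0.5471 -0.3434  0.7633 -0.6048]
 [-0.8369 -0.2402  0.4918 -0.7459]
 [ 0.0144 -0.9079 -0.4189  0.6958]
 [ 0.      0.      0.      1.    ]]
top [[443.66342417   0.         316.60371532]
 [  0.         443.66342417 195.94365607]
 [  0.           0.           1.        ]] [[ 2.570e-02 -9.869e-01  1.592e-01  3.085e-01]
 [-9.997e-01 -2.520e-02  4.700e-03 -6.900e-03]
 [-6.000e-04 -1.593e-01 -9.872e-01  1.648e+00]
 [ 0.000e+00  0.000e+00  0.000e+00  1.000e+00]]
{'clock': 0.1, 'qpos': array([ 9.94003636e-01,  2.76535761e-01,  1.50598830e+00, -1.09808821e-05,
        1.36071163e+00, -1.20994077e-01]), 'qd': array([-0.00130664, -0.00099273, -0.00198201, -0.00215568,  0.00269575,
        0.00038341]), 'effort': array([ 3.25074587e-03, -4.17699409e+01, -2.46404761e+01, -2.35746593e-04,
        5.77471656e-03,  3.49540437e-05]), 'position': array([0.2528698 , 0.51592892, 0.24953117]), 'ee_rot': array([-2.75797985e-04,  2.25930452e-01,  9.74143088e-01, -7.73860262e-04]), 'contact_force': array([-0.35123896, -0.06364848, -0.82760656]), 'moment': array([-0.03031014,  0.01373919, -0.05868317]), 'gripper_force': 0.0, 'width': 0.08519297095686994}
```

View pics/scene0.png

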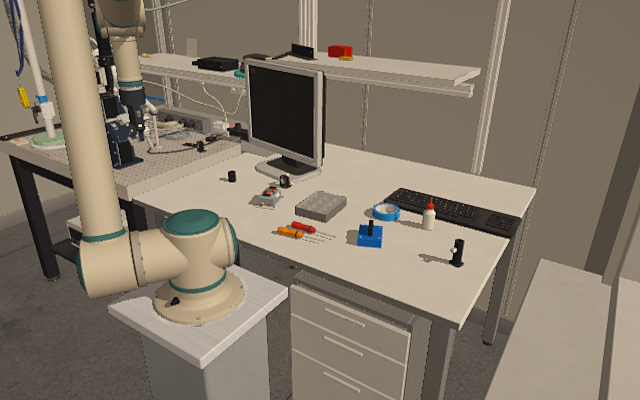

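View pics/top0.png

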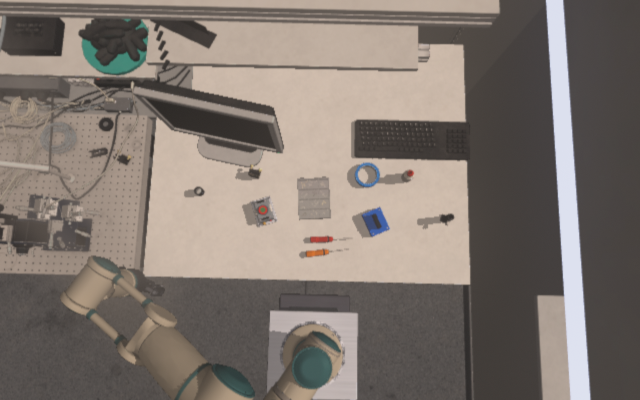

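The top view shows the housing at about (263,211), with the mirror mount behind it at (254,173) and the lid at (375,222). In the scene view the housing is at about (268,195) and the lid at (370,235). I'll measure these by colour and view enlarged crops.

```bash
cat > h.py <<'E'
import numpy as np,cv2
from rig import get_state, imaging
def ray(n,uv):
    p=imaging.camera_params(n);K=np.array(p["camera_matrix"]);T=np.array(p["cam_to_world"])
    d=T[:3,:3]@np.linalg.solve(K,[uv[0],uv[1],1.]);return T[:3,3],d/np.linalg.norm(d)
def plane(n,uv,z):
    o,d=ray(n,uv);return o+d*(z-o[2])/d[2]
def tri(a,b):
    (o1,d1),(o2,d2)=ray("scene",a),ray("top",b)
    s=np.linalg.lstsq(np.c_[d1,-d2],o2-o1,rcond=None)[0]
    p,q=o1+d1*s[0],o2+d2*s[1];return (p+q)/2,np.linalg.norm(p-q)
def blob(im,box,hs,lo,smin=110,vmin=40):
    x0,y0,x1,y1=box;h=cv2.cvtColor(im[y0:y1,x0:x1],cv2.COLOR_RGB2HSV).astype(int)
    H=h[...,0];m=((H>=hs)&(H<=lo) if hs<=lo else (H>=hs)|(H<=lo))&(h[...,1]>=smin)&(h[...,2]>=vmin)
    n,l,s,c=cv2.connectedComponentsWithStats(m.astype(np.uint8),connectivity=8)
    k=1+np.argmax(s[1:,4]);ys,xs=np.nonzero(l==k);return np.c_[xs+x0,ys+y0].astype(np.float32),c[k]+[x0,y0]
E
python3 - <<'E'
from h import *
S=imaging.get_image("scene");T=imaging.get_image("top")
for n,im,bh,bl in(("scene",S,(245,175,290,212),(350,215,390,250)),("top",T,(245,192,282,230),(355,200,395,242))):
    p,c=blob(im,bh,170,12);print(n,"red",len(p),c,plane(n,c,.051))
    q,c=blob(im,bl,100,130);r=cv2.minAreaRect(q);print(n,"lid",len(q),c,r, plane(n,r[0],.028))
    if n=="top":
        b=cv2.boxPoints(r);w=np.array([plane(n,x,.028) for x in b]);e=np.diff(w[[0,1,2]],axis=0);print(w.round(4),np.linalg.norm(e,axis=1),np.degrees(np.arctan2(e[:,1],e[:,0])))
cr=[cv2.resize(im[y:y+50,x:x+66],(396,300),interpolation=cv2.INTER_CUBIC) for im,x,y in((S,235,165),(S,337,205),(T,230,186),(T,342,197))]
cv2.imwrite("pics/c1.png",np.vstack([np.hstack(cr[:2]),np.hstack(cr[2:])])[:,:,::-1])
E
```

```text
scene red 31 [269.16129032 190.19354839] [0.49937966 0.18517703 0.051     ]
scene lid 444 [369.40540541 236.2454955 ] ((369.5061340332031, 235.44512939453125), (23.41148567199707, 21.534149169921875), 6.340191841125488) [ 0.45424022 -0.23253269  0.028     ]
top red 44 [262.36363636 209.56818182] [0.51099638 0.19624756 0.051     ]
top lid 327 [375.40366972 221.55045872] ((375.52130126953125, 221.33447265625), (23.132970809936523, 18.666702270507812), 66.37062072753906) [ 0.48109847 -0.21734429  0.028     ]
[[ 0.5051 -0.1688  0.028 ]
 [ 0.5345 -0.2315  0.028 ]
 [ 0.4572 -0.2656  0.028 ]
 [ 0.4283 -0.2033  0.028 ]] [0.06923683 0.08450474] [ -64.92461824 -156.18488439]
```

View pics/c1.png

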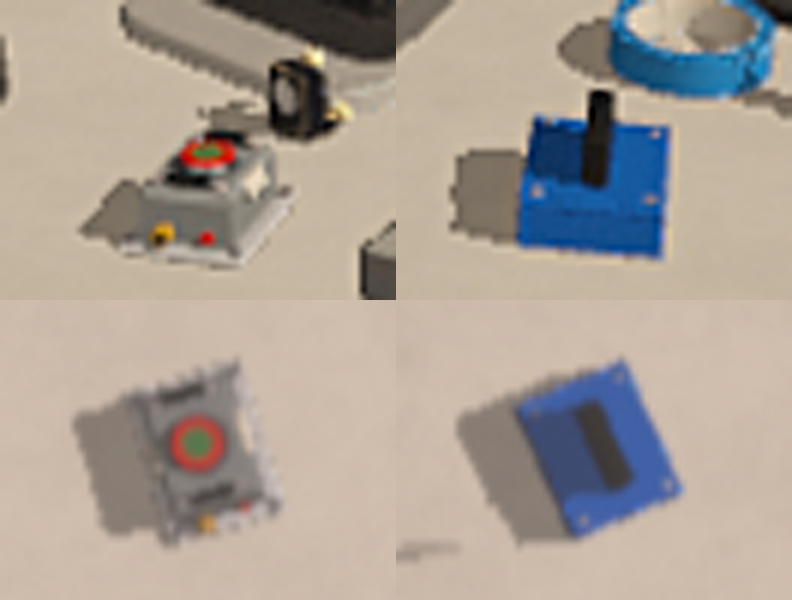

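The crops show the red ring at scene (269.5,190.3) and top (262.7,209.8). The lid is rotated so that its bar runs about 65° off y in the top view. Next I triangulate to check whether the two views agree.

Run:
```python
from h import *
S=lambda x,y,a,b:(a+x/6-.42,b+y/6-.42)
print("cart",tri((269.2,190.2),(262.36,209.6)))
s=lambda x,y:S(x-396,y,337,205);t=lambda x,y:S(x-396,y-300,342,197)
# lid plate corners: left-far..., scene vs top
for nm,a,b in(("far-left",s(535,118),t(520,407)),("far-right",s(669,127),t(623,360)),("near-right",s(664,215),t(682,490)),("near-left",s(520,207),t(580,537)),("bar far top",s(601,92),t(593,403)),):
    print(nm,a,b,tri(a,b),plane("scene",a,.028),plane("top",b,.028))
```

```text
cart (array([0.51227838, 0.19673543, 0.04325415]), np.float64(0.0013099409431691585))
far-left (359.74666666666667, 224.24666666666667) (362.24666666666667, 214.41333333333336) (array([ 0.50654247, -0.16985855,  0.02292885]), np.float64(0.0020373603149995787)) [ 0.49894263 -0.17492117  0.028     ] [ 0.50537476 -0.16848268  0.028     ]
far-right (382.08, 225.74666666666667) (379.4133333333333, 206.58) (array([ 0.53698962, -0.23260119,  0.02346373]), np.float64(0.0012377644012699915)) [ 0.52978408 -0.23649957  0.028     ] [ 0.53603178 -0.23143003  0.028     ]
near-right (381.24666666666667, 240.41333333333336) (389.24666666666667, 228.24666666666667) (array([ 0.4579275 , -0.26919018,  0.02137115]), np.float64(0.0011737892156312279)) [ 0.44793792 -0.27429448  0.028     ] [ 0.45701886 -0.26760771  0.028     ]
near-left (357.24666666666667, 239.08) (372.24666666666667, 236.08) (array([ 0.42736384, -0.20654999,  0.01990004]), np.float64(0.00023602874881114067)) [ 0.41490839 -0.21292934  0.028     ] [ 0.42683583 -0.20565673  0.028     ]
bar far top (370.74666666666667, 219.91333333333336) (374.4133333333333, 213.74666666666667) (array([ 0.50563385, -0.20938167,  0.05081645]), np.float64(0.001988610580853163)) [ 0.54408833 -0.18967857  0.028     ] [ 0.50898369 -0.21314831  0.028     ]
```

The two views agree in xy. Their heights are off by about 6 mm because of scene camera bias, so I'll rely on the top view. That puts the cartridge at about (0.511,0.196). The lid is at (0.481,-0.218) with its x axis at about 24.6°, and the housing's x axis is at about 15°. I'll set out with the gripper shut.

```bash
python3 -m inch '[{"claw":-1,"travel":[0.645,-0.8,-0.1],"turn":0.23},{"claw":-1,"travel":[0.645,-0.8,-0.1],"turn":0.23},{"claw":-1,"travel":[0.645,-0.8,-0.1],"turn":0.23},{"claw":-1,"travel":[0.645,-0.8,-0.1],"turn":0.23},{"claw":-1,"travel":[0.645,-0.8,-0.1],"turn":0.23}]' 30
python3 -m inch '[{"claw":-1,"travel":[0.645,-0.8,-0.4],"turn":0},{"claw":-1,"travel":[0.645,-0.8,-0.4],"turn":0},{"claw":-1,"travel":[0.645,-0.8,-0.4],"turn":0},{"claw":-1,"travel":[0.645,-0.8,-0.4],"turn":0},{"claw":-1,"travel":[0.645,-0.8,-0.4],"turn":0}]'
python3 - <<'E'
from h import *
s=get_state();q=s["ee_rot"];print(s["position"],s["contact_force"],np.degrees(2*np.arctan2(q[2],q[1]))-90)
S=imaging.get_image("scene");T=imaging.get_image("top")
cr=[cv2.resize(im[y:y+75,x:x+66],(396,450),interpolation=cv2.INTER_CUBIC) for im,x,y in((S,235,140),(T,230,166))]
cv2.imwrite("pics/c2.png",np.hstack(cr)[:,:,::-1])
E
```

```text
clock: 0.7
position: [0.3836, 0.3536, 0.2298]
ee_rot: [-0.0, -0.123, 0.992, -0.001]
contact_force: [-0.8, 0.2, -0.6]
width: 0.0125
gripper_force: 0.0
clock: 1.2
position: [0.5127, 0.1929, 0.1485]
ee_rot: [-0.001, -0.119, 0.993, -0.001]
contact_force: [-0.6, 0.6, 0.6]
width: -0.0004
gripper_force: 0.0
[0.51266612 0.1928852  0.14847508] [-0.64805139  0.61754515  0.6204312 ] 103.71053081805312
```

View pics/c2.png

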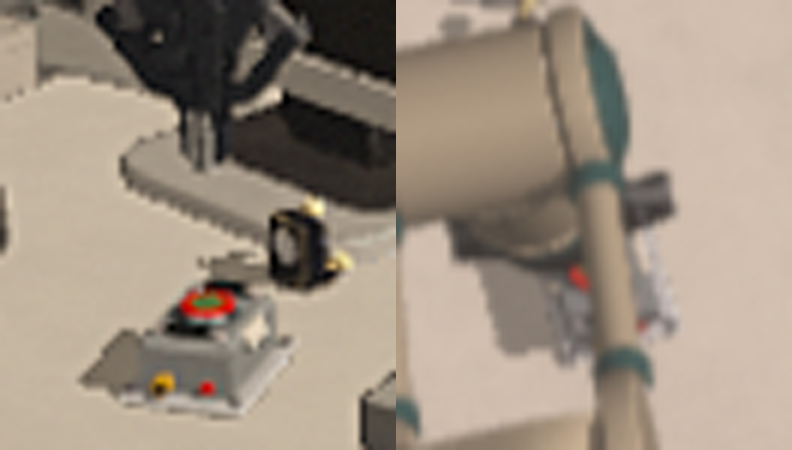

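The fingertips appear at scene crop (203,168), above the red ring at (208,304). I'll compare the fingertip projection with its known position to correct the scene camera, and refine the housing's yaw from the first top picture.

Run:
```python
from h import *
p=imaging.camera_params("scene");K=np.array(p["camera_matrix"]);T=np.linalg.inv(np.array(p["cam_to_world"]))
def proj(x):
    c=K@(T[:3,:3]@np.array(x)+T[:3,3]);return c[:2]/c[2]
print("tip pred",proj([.5127,.1929,.1295]),"seen",(235+203/6-.42,140+168/6-.42))
print("cart pred",proj([.511,.1962,.051]),"seen 269.2 190.2; per mm x,y,z",*(proj(np.array([.511,.196,.051])+d)-proj([.511,.196,.051]) for d in np.eye(3)*.01))
im=cv2.imread("pics/top0.png");c=im[186:236,230:296]
g=cv2.resize(c,None,fx=6,fy=6,interpolation=cv2.INTER_CUBIC);h=cv2.cvtColor(g,cv2.COLOR_BGR2GRAY)
l=cv2.createLineSegmentDetector().detect(h)[0][:,0]
for a in l:
    L=np.hypot(*(a[2:]-a[:2]))
    if L>45:
        w=[plane("top",(230+a[i]/6-.42,186+a[i+1]/6-.42),.02) for i in(0,2)];d=w[1]-w[0]
        print(a.round(),round(L),"ang",round(np.degrees(np.arctan2(d[1],d[0]))%90,1))
```

```text
tip pred [269.08495689 167.49443728] seen (268.4133333333333, 167.58)
cart pred [268.82210092 188.34511502] seen 269.2 190.2; per mm x,y,z [ 1.80914694 -0.9421843 ] [-2.21482394 -0.66190382] [-0.10012439 -2.61494185]
[ 87. 169.  70. 120.] 52 ang 22.0
```

```bash
python3 -m inch '[{"claw":-1,"travel":[0,0,-0.2],"turn":0},{"claw":-1,"travel":[0,0,-0.34],"turn":0},{"claw":-1,"travel":[0,0,-0.34],"turn":0}]'
python3 - <<'E'
from h import *
s=get_state();q=s["ee_rot"];print(s["position"],s["contact_force"],np.degrees(2*np.arctan2(q[2],q[1]))-90)
S=imaging.get_image("scene");T=imaging.get_image("top")
cv2.imwrite("pics/top3.png",T[:,:,::-1])
cr=[cv2.resize(im[y:y+h,x:x+w],(396,int(396*h/w)),interpolation=cv2.INTER_CUBIC) for im,x,y,w,h in((S,250,165,44,50),(T,230,166,66,75))]
cv2.imwrite("pics/c3.png",np.hstack(cr)[:,:,::-1])
E
```

```text
clock: 1.6
position: [0.5075, 0.1964, 0.0794]
ee_rot: [-0.004, -0.121, 0.993, -0.0]
contact_force: [-1.5, -0.2, -0.0]
width: -0.0001
gripper_force: 0.0
[0.50750681 0.19643207 0.07941918] [-1.51965313 -0.16088997 -0.03112643] 103.91234006444725
```

View pics/c3.png

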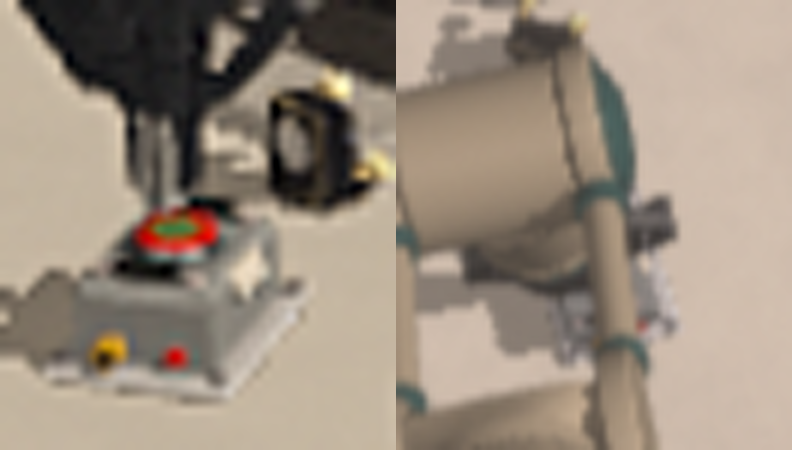

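In the scene crop the fingertips (about (165,203)) sit behind and above the ring (177,230). Either the objects look about 7 mm low, or the top view is off in xy. I'll check the calibration against the known robot base and the tape roll, whose dimensions are also known.

Run:
```python
from h import *
def proj(n,x):
    p=imaging.camera_params(n);K=np.array(p["camera_matrix"]);T=np.linalg.inv(np.array(p["cam_to_world"]))
    c=K@(T[:3,:3]@np.array(x)+T[:3,3]);return (c[:2]/c[2]).round(1)
for n in("scene","top"): print(n,"base",proj(n,[0,0,0]),proj(n,[0,0,.1]),"tip",proj(n,[.5075,.1964,.0604]))
S=cv2.imread("pics/scene0.png")[:,:,::-1];T=cv2.imread("pics/top0.png")[:,:,::-1]
a,ca=blob(S,(365,195,405,225),95,115,90);b,cb=blob(T,(350,158,385,192),95,118,90)
ea=cv2.fitEllipse(cv2.convexHull(a));eb=cv2.fitEllipse(cv2.convexHull(b));print("tape",ea,eb)
print(tri((ea[0][0],ea[0][1]),eb[0]),plane("top",eb[0],.024),plane("scene",ea[0],.012))
# desk: bottle, and lid foot corners in scene: bottom near edge
# desk-level points: screwdriver handles
for nm,bs,bt,h in(("red drv",(288,218,320,234),(306,232,336,245),(170,8)),("orange drv",(275,225,305,242),(302,246,332,260),(5,20))):
    a,ca=blob(S,bs,*h);b,cb=blob(T,bt,*h);print(nm,len(a),len(b),tri(ca,cb))
I=[cv2.resize(S[270:330,140:260],(400,200)),cv2.resize(T[310:400,260:380],(400,300))]
```

```text
scene base [199.7 294.1] [195.6 259.8] tip [268.  186.2]
top base [312.8 355.3] [312.5 361.2] tip [262.  210.2]
tape ((386.1564636230469, 211.345458984375), (18.59992027282715, 30.16389274597168), 92.55066680908203) ((366.90966796875, 174.53585815429688), (23.30884552001953, 23.805343627929688), 100.26612091064453)
(array([ 0.65997209, -0.18752112,  0.0094465 ]), np.float64(0.002329254780153094)) [ 0.65624431 -0.18490654  0.024     ] [ 0.65624841 -0.19040306  0.012     ]
red drv 159 84 (array([ 0.41433874, -0.01381053,  0.00665656]), np.float64(0.005504365260353535))
orange drv 178 115 (array([ 0.36297021, -0.00371445,  0.00866446]), np.float64(0.0017562365563274355))
```

The base projects correctly in both views, and the top view is good in xy. The scene view just reads a few mm low, so I'll descend here and use the contact height to confirm.

```bash
python3 -m inch '[{"claw":-1,"travel":[-0.005,-0.01,0],"turn":0},{"claw":-1,"travel":[-0.005,-0.01,-0.03],"turn":0},{"claw":-1,"travel":[-0.005,-0.01,-0.05],"turn":0},{"claw":-1,"travel":[-0.005,-0.01,-0.05],"turn":0}]'
python3 -m inch '[{"claw":-1,"travel":[0,0,-0.02],"turn":0},{"claw":-1,"travel":[0,0,-0.02],"turn":0}]'
```

```text
clock: 2.1
position: [0.5099, 0.1943, 0.0723]
ee_rot: [-0.0, -0.121, 0.993, 0.0]
contact_force: [0.0, -0.2, 0.3]
width: 0.0001
gripper_force: 0.0
clock: 2.3
position: [0.5098, 0.1943, 0.0679]
ee_rot: [-0.0, -0.121, 0.993, 0.0]
contact_force: [-0.1, -0.1, 0.0]
width: -0.0001
gripper_force: 0.0
```

```bash
for i in 1 2; do python3 -m inch '[{"claw":-1,"travel":[0,0,-0.01],"turn":0},{"claw":-1,"travel":[0,0,-0.02],"turn":0},{"claw":-1,"travel":[0,0,-0.02],"turn":0}]' | sed -n '2p;4p'; done
python3 - <<'E'
from h import *
S=imaging.get_image("scene")
cv2.imwrite("pics/c4.png",cv2.resize(S[165:215,250:294],(528,600),interpolation=cv2.INTER_CUBIC)[:,:,::-1])
E
```

```text
position: [0.5102, 0.1943, 0.0643]
contact_force: [0.2, -0.3, 2.1]
position: [0.5103, 0.1943, 0.0619]
contact_force: [-3.3, -1.1, 14.0]
```

View pics/c4.png

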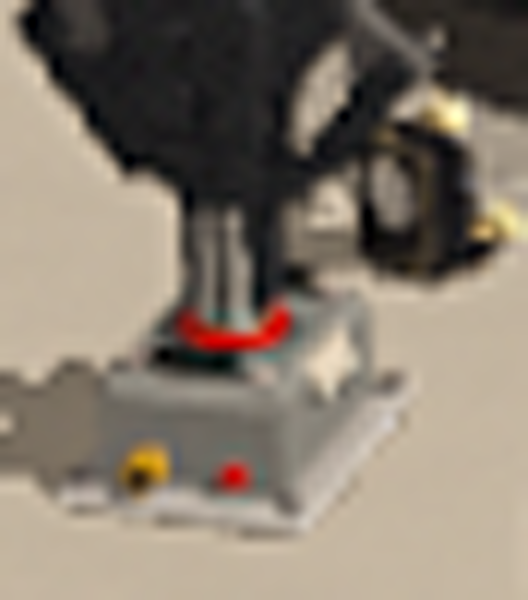

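The fingers are now on the middle of the red ring, with rim visible on both sides (centre about (235,320) in the crop). I'll press a little more to tell a hard stop from friction.

```bash
python3 -m inch '[{"claw":-1,"travel":[0,0,-0.01],"turn":0},{"claw":-1,"travel":[0,0,-0.01],"turn":0}]' | sed -n '2p;4p'; python3 -m inch '[{"claw":-1,"travel":[0,0,-0.01],"turn":0},{"claw":-1,"travel":[0,0,-0.01],"turn":0}]' | sed -n '2p;4p'
```

```text
position: [0.5103, 0.1944, 0.0618]
contact_force: [-6.8, -1.3, 26.4]
position: [0.5103, 0.1944, 0.0617]
contact_force: [-10.4, -3.5, 39.6]
```

Hard stop at tip z of about 0.0427, so the cartridge is home. I'll rise, check the ring and travel to the lid.

```bash
python3 -m inch '[{"claw":-1,"travel":[0,0,0.2],"turn":0},{"claw":-1,"travel":[0,0,0.45],"turn":0},{"claw":0,"travel":[-0.03,-0.3,0.6],"turn":0.06},{"claw":1,"travel":[-0.06,-0.5,0.6],"turn":0.06},{"claw":1,"travel":[-0.07,-0.75,0.6],"turn":0.06}]' | sed -n '1,2p;4p'
python3 -m inch '[{"claw":1,"travel":[-0.07,-1,0],"turn":0},{"claw":1,"travel":[-0.07,-1,0],"turn":0},{"claw":1,"travel":[-0.07,-1,0],"turn":0},{"claw":1,"travel":[-0.07,-1,0],"turn":0},{"claw":1,"travel":[-0.07,-1,0],"turn":0}]'
python3 - <<'E'
from h import *
s=get_state();q=s["ee_rot"];print(s["position"],np.degrees(2*np.arctan2(q[2],q[1]))-90)
S=imaging.get_image("scene");T=imaging.get_image("top");cv2.imwrite("pics/top5.png",T[:,:,::-1]);cv2.imwrite("pics/scene5.png",S[:,:,::-1])
p,c=blob(S,(245,175,290,200),170,12);print("ring scene",c,len(p)); p,c=blob(T,(245,192,282,218),170,12);print("top",c,len(p),plane("top",c,.043),)
E
```

```text
clock: 3.85
position: [0.4969, 0.052, 0.1776]
contact_force: [1.0, -0.6, 0.6]
clock: 4.35
position: [0.4827, -0.1533, 0.1759]
ee_rot: [0.0, -0.211, 0.978, -0.002]
contact_force: [0.4, 1.6, 0.1]
width: 0.0857
gripper_force: 0.0
[ 0.48272475 -0.15325445  0.17586799] 114.3091351308133
ring scene [269.03846154 191.65384615] 26
top [262.55555556 209.77777778] 45 [0.51125906 0.19653063 0.043     ]
```

The ring has dropped, so the cartridge is home. Now over the lid and down to grip height.

```bash
python3 -m inch '[{"claw":1,"travel":[-0.005,-0.2,0],"turn":0},{"claw":1,"travel":[-0.005,-0.31,-0.2],"turn":0},{"claw":1,"travel":[-0.005,-0.31,-0.4],"turn":0},{"claw":1,"travel":[-0.005,-0.31,-0.5],"turn":0},{"claw":1,"travel":[-0.005,-0.31,-0.5],"turn":0}]'
python3 - <<'E'
from h import *
S=imaging.get_image("scene")
cv2.imwrite("pics/c6.png",cv2.resize(S[190:255,335:405],(630,585),interpolation=cv2.INTER_CUBIC)[:,:,::-1])
E
```

```text
clock: 4.95
position: [0.4794, -0.2062, 0.073]
ee_rot: [-0.003, -0.215, 0.977, 0.003]
contact_force: [-0.3, 0.8, 0.4]
width: 0.0853
gripper_force: 0.0
```

View pics/c6.png

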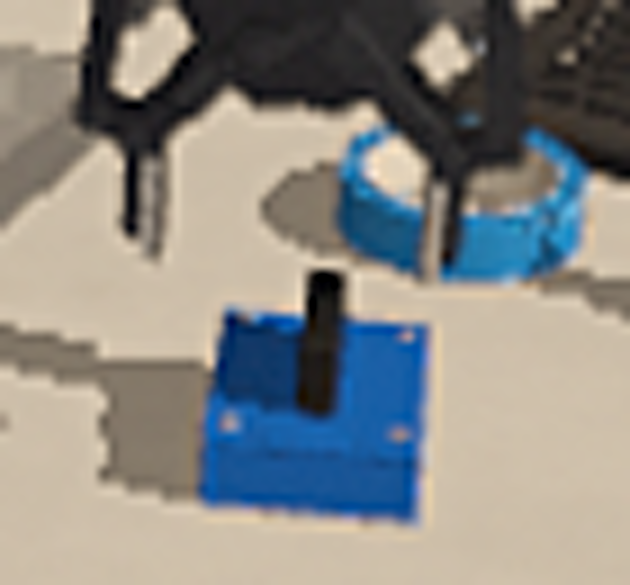

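The open fingers straddle the bar, with tip midpoint at about (293,268) in the crop against the bar top at (325,280). The tool is still about 12 mm short in y, so I'll let it settle.

```bash
python3 -m inch '[{"claw":1,"travel":[0,0,0],"turn":0},{"claw":1,"travel":[0,0,0],"turn":0}]'
```

```text
clock: 5.2
position: [0.4829, -0.2091, 0.0777]
ee_rot: [0.001, -0.214, 0.977, -0.001]
contact_force: [-0.1, 0.2, 0.5]
width: 0.0854
gripper_force: 0.0
```

```bash
python3 -m inch '[{"claw":1,"travel":[-0.008,-0.045,0],"turn":0},{"claw":1,"travel":[-0.008,-0.045,-0.08],"turn":0},{"claw":1,"travel":[-0.008,-0.045,-0.135],"turn":0},{"claw":1,"travel":[-0.008,-0.045,-0.135],"turn":0}]'
python3 -m inch '[{"claw":-1,"travel":[0,0,0],"turn":0},{"claw":-1,"travel":[0,0,0],"turn":0},{"claw":-1,"travel":[0,0,0],"turn":0},{"claw":-1,"travel":[0,0,0],"turn":0},{"claw":-1,"travel":[0,0,0],"turn":0}]' 90
python3 -m inch '[{"claw":-1,"travel":[0,0,0],"turn":0},{"claw":-1,"travel":[0,0,0],"turn":0},{"claw":-1,"travel":[0,0,0],"turn":0}]'
```

```text
clock: 5.6
position: [0.479, -0.2179, 0.0482]
ee_rot: [-0.001, -0.214, 0.977, 0.001]
contact_force: [-0.3, 0.7, 0.7]
width: 0.0855
gripper_force: 0.0
clock: 6.1
position: [0.4803, -0.2183, 0.0496]
ee_rot: [0.0, -0.214, 0.977, -0.0]
contact_force: [-4.0, 2.7, 20.8]
width: 0.0132
gripper_force: 65.4
clock: 6.4
position: [0.4803, -0.2183, 0.0497]
ee_rot: [0.0, -0.214, 0.977, -0.0]
contact_force: [-0.9, -0.4, 6.3]
width: 0.0122
gripper_force: 88.7
```

Gripped. Lift a little and check.

```bash
python3 -m inch '[{"claw":-1,"travel":[0,0,0.1],"turn":0},{"claw":-1,"travel":[0,0,0.25],"turn":0},{"claw":-1,"travel":[0,0,0.45],"turn":0},{"claw":-1,"travel":[0,0,0.6],"turn":-0.03},{"claw":-1,"travel":[0,0,0.6],"turn":-0.05}]'
python3 - <<'E'
from h import *
s=get_state();q=s["ee_rot"];print(s["position"],np.degrees(2*np.arctan2(q[2],q[1]))-90,s["width"])
S=imaging.get_image("scene");T=imaging.get_image("top")
a=cv2.resize(S[160:235,335:405],(420,450),interpolation=cv2.INTER_CUBIC);b=cv2.resize(T[190:250,345:395],(375,450),interpolation=cv2.INTER_CUBIC)
cv2.imwrite("pics/c7.png",np.hstack([a,b])[:,:,::-1])
E
```

```text
clock: 6.9
position: [0.4824, -0.2195, 0.1733]
ee_rot: [0.003, -0.135, 0.991, -0.003]
contact_force: [1.2, -0.4, -0.7]
width: 0.0124
gripper_force: 88.0
[ 0.48238928 -0.21953483  0.17330909] 105.50899820231336 0.01236432100816356
```

View pics/c7.png

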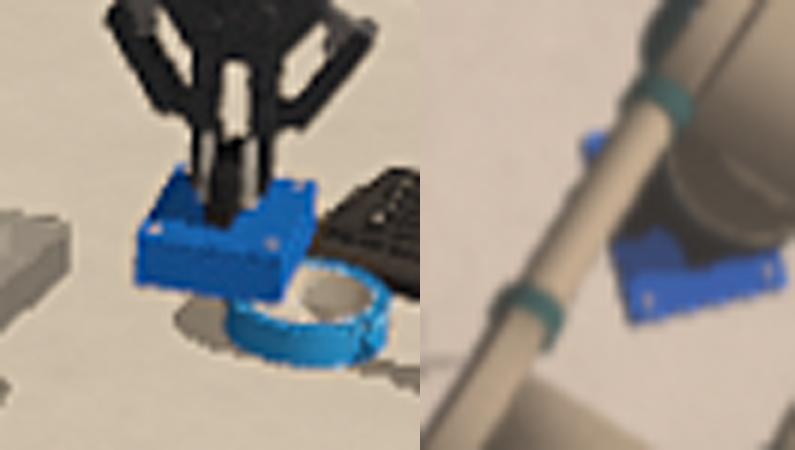

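The lid hangs level in the grip. In the top crop its near short edge runs from (631,322) to (788,270). I'll compute its offset to the TCP, and measure the housing yaw from the first top picture.

Run:
```python
from h import *
t=lambda x,y:plane("top",(345+(x-420)/7.5-.43,190+y/7.5-.43),.151)
a,b=t(631,322),t(788,270);e=a-b;L=np.linalg.norm(e);print("len",L,"lid y dir",np.degrees(np.arctan2(e[1],e[0])))
u=np.array([e[1],-e[0]])/L;print("centre",(a+b)[:2]/2+u*.0445)
# housing foot contour (less saturated than the desk) in top0
im=cv2.imread("pics/top0.png")[186:236,230:296];h=cv2.cvtColor(cv2.GaussianBlur(im,(3,3),0),cv2.COLOR_BGR2HSV)
print("desk S",np.median(h[:8,:8,1]),h[25,::3,1],h[25,::3,2])
c=cv2.resize(im,(792,600),interpolation=cv2.INTER_CUBIC);cv2.imwrite("pics/c8.png",c)
```

```text
len 0.07499439817916644 lid y dir 109.67548616044394
centre [ 0.48446162 -0.21235861]
desk S 41.0 [ 42  41  42  41  42  39  39  39  36  49 152 100 142  19  25  36  42  42
  42  42  42  42] [205 204 205 203 195 137 137 137 121 104 158 120 160 134 176 201 205 206
 207 208 208 207]
```

View pics/c8.png

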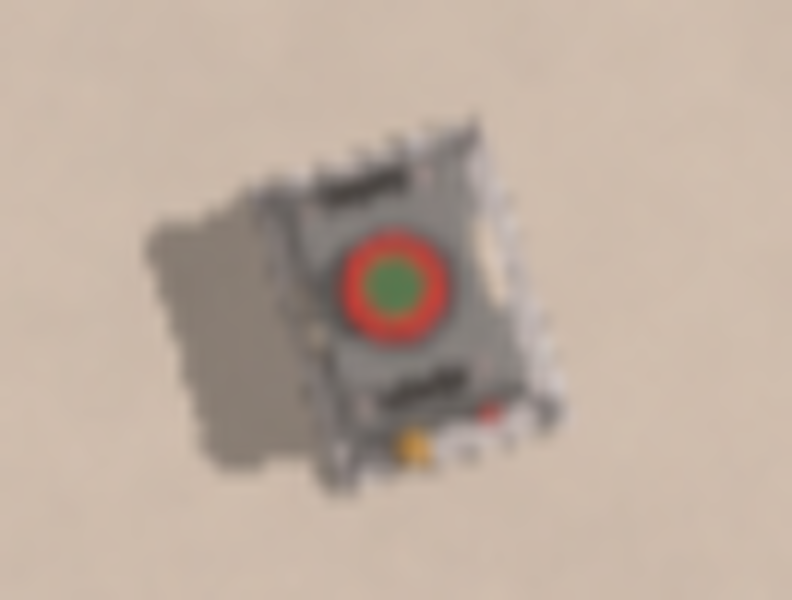

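In the crop the strip centres are at (365,188) and (425,387), and the foot's right edge runs (478,130)→(562,415). I'll convert these to a world yaw, and fit the lid edge from its mask.

Run:
```python
from h import *
t=lambda x,y,z:plane("top",(230+x/12-.46,186+y/12-.46),z)
def A(p,q,z):
    d=t(*p,z)-t(*q,z);return round(np.degrees(np.arctan2(d[1],d[0])),1),round(np.hypot(*d[:2])*1e3,1)
print("strips",A((365,188),(425,387),.044),"right",A((478,130),(562,415),.006),"bottom",A((335,490),(560,420),.006),"top",A((265,190),(475,130),.006))
m=(np.array(t(365,188,.044))+t(425,387,.044))/2;print("strip mid",m,"ring",t(396,288,.051))
f=[t(*p,.006) for p in((265,190),(475,130),(560,415),(335,490))];print("foot mid",np.mean(f,0))
T=imaging.get_image("top");p,c=blob(T,(345,190,398,240),100,130)
s=p[p[:,1]>214] # near edge: lowest blue pixel in each column
cols=np.unique(s[:,0]);e=np.array([(x,s[s[:,0]==x,1].max()) for x in cols]);e=e[(e[:,0]>373)&(e[:,0]<392)]
k=np.polyfit(e[:,0],e[:,1],1);d=plane("top",(373,np.polyval(k,373)),.151)-plane("top",(391,np.polyval(k,391)),.151);print("lid y",np.degrees(np.arctan2(d[1],d[0])),e.astype(int).tolist())
```

```text
strips (np.float64(19.1), np.float64(63.9)) right (np.float64(18.6), np.float64(93.5)) bottom (np.float64(108.9), np.float64(72.5)) top (np.float64(107.7), np.float64(67.9))
strip mid [0.51223982 0.19684197 0.044     ] ring [0.51111573 0.19561245 0.051     ]
foot mid [0.51142793 0.19712809 0.006     ]
lid y 105.31034717071822 [[374, 232], [375, 232], [376, 231], [377, 231], [378, 231], [379, 231], [380, 230], [381, 230], [382, 230], [383, 230], [384, 229], [385, 229], [386, 229], [387, 229], [388, 228], [389, 228], [390, 228], [391, 228]]
```

The held lid agrees with the tool yaw (105.3°). The housing yaw is about 18.6° and its centre is (0.5115,0.197). Carrying the lid over.

```bash
python3 -m inch '[{"claw":-1,"travel":[0.03,0.2,0],"turn":0.017},{"claw":-1,"travel":[0.06,0.4,0],"turn":0.017},{"claw":-1,"travel":[0.09,0.6,0],"turn":0.017},{"claw":-1,"travel":[0.12,0.8,0],"turn":0.017},{"claw":-1,"travel":[0.15,1,0],"turn":0.017}]' | sed -n '1,2p;5p'
python3 -m inch '[{"claw":-1,"travel":[0,0.22,0],"turn":0},{"claw":-1,"travel":[0,0.45,0],"turn":0},{"claw":-1,"travel":[0,0.7,0],"turn":0},{"claw":-1,"travel":[0,0.9,0],"turn":0},{"claw":-1,"travel":[0,1,0],"turn":0}]' | sed -n '1,2p;5p'
python3 -m inch '[{"claw":-1,"travel":[0,0.05,0],"turn":0},{"claw":-1,"travel":[0,0.05,0],"turn":0},{"claw":-1,"travel":[0,0.05,0],"turn":0},{"claw":-1,"travel":[0,0.05,0],"turn":0}]'
```

```text
clock: 7.55
position: [0.509, -0.0165, 0.1677]
width: 0.0123
clock: 8.05
position: [0.5087, 0.185, 0.1675]
width: 0.0125
clock: 8.45
position: [0.5099, 0.1905, 0.1688]
ee_rot: [-0.0, -0.162, 0.987, -0.0]
contact_force: [-0.9, 0.1, -0.8]
width: 0.0123
gripper_force: 88.1
```

```bash
python3 -m inch '[{"claw":-1,"travel":[0.003,0.03,-0.1],"turn":0},{"claw":-1,"travel":[0.003,0.03,-0.25],"turn":0},{"claw":-1,"travel":[0.003,0.03,-0.34],"turn":0},{"claw":-1,"travel":[0.003,0.03,-0.34],"turn":0},{"claw":-1,"travel":[0.003,0.03,-0.34],"turn":0}]'
python3 - <<'E'
from h import *
S=imaging.get_image("scene")
cv2.imwrite("pics/c9.png",cv2.resize(S[150:215,240:305],(585,585),interpolation=cv2.INTER_CUBIC)[:,:,::-1])
E
```

```text
clock: 8.95
position: [0.511, 0.197, 0.1014]
ee_rot: [-0.0, -0.162, 0.987, -0.0]
contact_force: [0.6, -0.4, -1.4]
width: 0.0127
gripper_force: 88.1
```

View pics/c9.png

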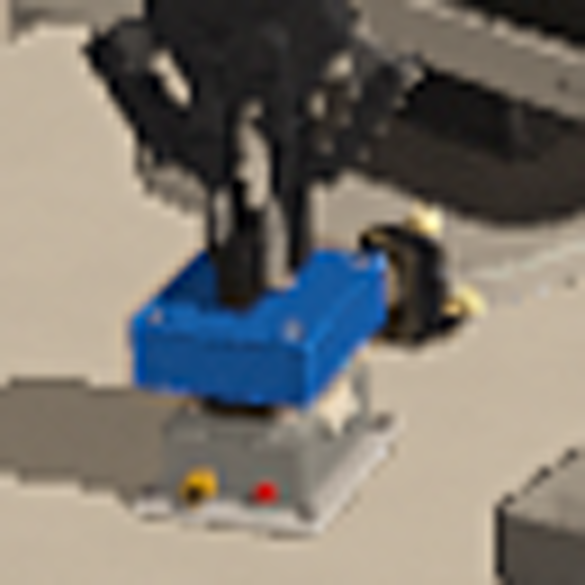

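The lid's near face spans x 133–312 in the crop. The block face below spans about 168–307, so relative to the housing the lid sits a few mm to the left (+y). I'll shift about 2.5 mm to −y, then descend gently and watch the side forces.

```bash
python3 -m inch '[{"claw":-1,"travel":[0.004,-0.013,0],"turn":0},{"claw":-1,"travel":[0.004,-0.013,-0.04],"turn":0},{"claw":-1,"travel":[0.004,-0.013,-0.06],"turn":0},{"claw":-1,"travel":[0.004,-0.013,-0.06],"turn":0}]' | sed -n '2p;4p'
python3 -m inch '[{"claw":-1,"travel":[0,0,-0.02],"turn":0},{"claw":-1,"travel":[0,0,-0.02],"turn":0}]' | sed -n '2p;4p'
```

```text
position: [0.5108, 0.1951, 0.0885]
contact_force: [-0.5, 0.8, -1.0]
position: [0.5111, 0.1953, 0.0846]
contact_force: [-0.5, 0.4, -0.7]
```

The lid is within the bevel without contact. I continue down onto the catches.

```bash
for i in 1 2; do python3 -m inch '[{"claw":-1,"travel":[0,0,-0.01],"turn":0},{"claw":-1,"travel":[0,0,-0.02],"turn":0},{"claw":-1,"travel":[0,0,-0.02],"turn":0}]' | sed -n '2p;4p'; done
```

```text
position: [0.5117, 0.1954, 0.0814]
contact_force: [-0.3, -0.4, 1.1]
position: [0.5127, 0.1956, 0.0787]
contact_force: [-0.6, 0.6, 8.9]
```

```bash
for i in 1 2 3; do python3 -m inch '[{"claw":-1,"travel":[0,0,-0.01],"turn":0},{"claw":-1,"travel":[0,0,-0.02],"turn":0},{"claw":-1,"travel":[0,0,-0.02],"turn":0}]' | sed -n '2,4p'; done
```

```text
position: [0.5119, 0.1954, 0.0731]
ee_rot: [0.001, -0.163, 0.987, 0.0]
contact_force: [1.1, 1.0, -4.1]
position: [0.5118, 0.1954, 0.0699]
ee_rot: [0.0, -0.163, 0.987, 0.0]
contact_force: [-0.2, 0.9, 6.8]
position: [0.5118, 0.1955, 0.0695]
ee_rot: [0.001, -0.163, 0.987, 0.0]
contact_force: [-6.3, -1.7, 31.0]
```

Snapped and bottomed (TCP 0.0695, lid about 0.0475). I'll ease the push to about 15 N and hold.

```bash
python3 -m inch '[{"claw":-1,"travel":[0,0,0.012],"turn":0},{"claw":-1,"travel":[0,0,0.012],"turn":0},{"claw":-1,"travel":[0,0,0.012],"turn":0},{"claw":-1,"travel":[0,0,0.012],"turn":0},{"claw":-1,"travel":[0,0,0.012],"turn":0}]'
```

```text
clock: 11.6
position: [0.5118, 0.1954, 0.0696]
ee_rot: [0.001, -0.163, 0.987, 0.0]
contact_force: [-2.1, -0.5, 15.2]
width: 0.0122
gripper_force: 93.7
```

```bash
python3 -c "
from rig import ticket
print(ticket.sign_off())"
```

```text
the job is handed in; nothing more can be done
None
```

The cartridge is pressed home and the lid is snapped on and bottomed; the gripper is still holding it down with about 15 N, and I handed the job in at about 11.6 s with no verdict shown.

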